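# Find the tired spring finger of the cup dispenser

### The arm

A 7-joint arm with a two-finger parallel gripper is mounted at the origin on the work surface. World frame = base frame: x ahead of the robot, y to its left, z up, the work surface at z = 0. Lengths are in m, angles in rad, forces in N, time in s.
With the tool pointing down it reaches from about 0.35 to 0.9 m from the base axis. Payload 8.1 kg.
Tool frame: the origin (TCP) lies midway between the tips of the shut fingers; the grasp point (between the pads) lies arm.tcp_to_grasp behind it (arm.tcp_to_grasp is the distance from the TCP to the grasp point, in m); z points along the fingers, y is the line along which they close (so a half turn about z gives the same grasp; the last joint's range is limited). The gripper opens to 92 mm and grips with 3 to 60 N. Pads are 19 mm wide; open, the fingers measure 130 mm over their backs; the gripper's body (75 mm by 190 mm) begins 47 mm behind the grasp point.
Start: joints at [-0.103, 0.434, 0.025, 1.573, -0.012, 1.134, -0.075], TCP at [0.625, -0, 0.227] pointing down, gripper open.
Joint ranges: [-2.62, 2.62], [-0.44, 2.09], [-1.27, 1.32], [0.08, 2.57], [-1.32, 4.46], [0.12, 2], [-2.74, 2.74]. Speed limits (rad/s): [2.22, 2.22, 3.01, 3.01, 3.14, 3.14, 3.14].

### API

Orientations are given as a rotation vector (axis times angle).
In Python, from cell import observe, get_image, arm gives the robot as it stands. The module is installed in compiled form; this text tells all that it offers.
- The arm moves only by the tool drive_tool, never from a script. Its argument "steps" is a list of rows, each a list of 5 numbers: the closure, from 0 (fully open) to 1 (shut), then the shift along the world's x, y, z in mm, then the turn about the world's z in rad. In form: [[hand, x, y, z, roll], ...]. A call has 1 to 20 rows; each row shifts and turns the commanded pose from where the row before left it; what a row does not reach is not made up. A row lasts 1/12 s, in which the tool goes at most 41.7 mm and 7.16 degrees, less where a joint would pass 70% of its speed; a pose out of reach is approached as far as the arm can. A call with a gripper value outside its range is refused whole. The fingers move at their own pace and stop on an object; "grip_force" is the grip in N (left out, the last holds). Time passes only in rows, so rows that do not move let the fingers close. It gives the time, the measured TCP pose, the force, the opening and the grip force at its end, in the units of the state.
- observe(): the state, without advancing time (a new reading comes with each control period).
- get_image(name): name is "scene" or "side" or "wrist"; returns a dict with "image" (480x640x3 uint8, red, green, blue), "vfov" (degrees; the focal length in pixels is half the picture's height over the tangent of half this angle, whatever the lens; pixels are square), "cx", "cy" (the principal point, pixels), "xyz" and "attitude" of the camera in the world. Camera axes: x right, y down, z forward; pixel columns grow to the right and rows downward; lengths in m; the calibration is good to about 2 mm. A picture is of the moment at which its call begins. There is no depth.
- arm.sign_off(): hands the job in; it is judged then, once.
The state is a dict: "clock": time; "joints": joint angles; "dq": joint speeds; "joint_efforts": joint torques, N m; "position": TCP position; "ee_rot": TCP orientation; "force": force on the tool from outside, world axes, zero at the start; "ft_torque": the same for the moment, N m; "width": opening from 0.0 (shut) to 1.0 (fully open); "gripper_force": force on a finger pad.
Only numpy, scipy, OpenCV 4.12 (cv2) and the standard library are available. Lean on these libraries where they do the work, as an engineer would, in place of code of your own. Each camera call takes 0.05 s, during which the arm holds its last target. There are 200 camera calls.

### The job

One of the three clamped spring fingers from the cup dispenser has gone soft. Press the yellow tip of each one gently down until it lands on its stop, so that its red telltale pin is pushed in, never with more than 20 N, and feel how stiff it is for the distance it travels. Then stand the brass check weight upright in the middle of the soft finger's yellow pad, where it sags further than a firm one would, and leave it there; leave everything else on the table where it is.

Things in the scene. Friction and masses are not known exactly. Their poses are not given: they have to be found in the camera images.
- weight: Plain brass check weight, a cylinder 32 mm in diameter and 36 mm tall, 250 g, standing upright on the table. Origin: centre of its underside, z up.
- stand_a: Test stand a: grey base plate 200 x 84 x 10 mm fixed to the table, with a blue clamping post (50 mm wide, 94 mm tall over the table) at its +x end. Origin: on the table, straight below the centre of its finger's pad; x points along the plate to the clamp, z up.
- leaf_a: Steel spring finger a, a level strip 30 mm wide. Origin: where it leaves the clamp, 73 mm above the table; x points from the free tip into the clamp. Pressed at the pad centre, force grows in proportion to travel. Two fingers take 4 to 6 N per 10 mm, the soft one about half as much; which is soft changes and cannot be seen. It springs back; more than 20 N spoils it.
- pad_a (a point): Centre of the top of the square yellow pad (40 x 40 mm) on the free tip of finger a, 100 mm from the clamp, 82 mm above the table at rest. Press here from above. The tip travels some 12 to 20 mm down before it lands on two rubber bumpers, its stop, set at another height in every stand and trial; so the force at the stop alone does not tell the stiffness.
- tell_a (a joint): Red telltale pin, 8 mm thick, between the two bumpers under the tip of finger a, in m: 0 = standing 5 mm proud of the bumpers, 0.005 = pushed down level with them, which happens as the finger lands on its stop (0.008 at most, as the rubber gives a little, about 5 N per mm). It moves with 0.5 N of friction and stays down.
- stand_b: Test stand b: grey base plate 200 x 84 x 10 mm fixed to the table, with a blue clamping post (50 mm wide, 94 mm tall over the table) at its +x end. Origin: on the table, straight below the centre of its finger's pad; x points along the plate to the clamp, z up.
- leaf_b: Steel spring finger b, a level strip 30 mm wide. Origin: where it leaves the clamp, 73 mm above the table; x points from the free tip into the clamp. Pressed at the pad centre, force grows in proportion to travel. Two fingers take 4 to 6 N per 10 mm, the soft one about half as much; which is soft changes and cannot be seen. It springs back; more than 20 N spoils it.
- pad_b (a point): Centre of the top of the square yellow pad (40 x 40 mm) on the free tip of finger b, 100 mm from the clamp, 82 mm above the table at rest. Press here from above. The tip travels some 12 to 20 mm down before it lands on two rubber bumpers, its stop, set at another height in every stand and trial; so the force at the stop alone does not tell the stiffness.
- tell_b (a joint): Red telltale pin, 8 mm thick, between the two bumpers under the tip of finger b, in m: 0 = standing 5 mm proud of the bumpers, 0.005 = pushed down level with them, which happens as the finger lands on its stop (0.008 at most, as the rubber gives a little, about 5 N per mm). It moves with 0.5 N of friction and stays down.
- stand_c: Test stand c: grey base plate 200 x 84 x 10 mm fixed to the table, with a blue clamping post (50 mm wide, 94 mm tall over the table) at its +x end. Origin: on the table, straight below the centre of its finger's pad; x points along the plate to the clamp, z up.
- leaf_c: Steel spring finger c, a level strip 30 mm wide. Origin: where it leaves the clamp, 73 mm above the table; x points from the free tip into the clamp. Pressed at the pad centre, force grows in proportion to travel. Two fingers take 4 to 6 N per 10 mm, the soft one about half as much; which is soft changes and cannot be seen. It springs back; more than 20 N spoils it.
- pad_c (a point): Centre of the top of the square yellow pad (40 x 40 mm) on the free tip of finger c, 100 mm from the clamp, 82 mm above the table at rest. Press here from above. The tip travels some 12 to 20 mm down before it lands on two rubber bumpers, its stop, set at another height in every stand and trial; so the force at the stop alone does not tell the stiffness.
- tell_c (a joint): Red telltale pin, 8 mm thick, between the two bumpers under the tip of finger c, in m: 0 = standing 5 mm proud of the bumpers, 0.005 = pushed down level with them, which happens as the finger lands on its stop (0.008 at most, as the rubber gives a little, about 5 N per mm). It moves with 0.5 N of friction and stays down.
- sanitizer: Clear pump bottle with an orange pump, 69 mm thick, 183 mm tall; a bystander. Origin: underside, middle.
- sauce: Orange sauce bottle with a yellow cap, 56 mm thick, 155 mm tall; a bystander. Origin: underside, middle.
- paper_cup: White paper cup, 76 mm at the rim, 90 mm tall; a bystander. Origin: underside, middle.
- mug: Blue mug, 82 mm thick, 95 mm tall; a bystander. Origin: underside, middle.
- cup_stack: Stack of white cups, 77 mm thick, 150 mm tall; a bystander. Origin: underside, middle.
- pen: Red pen lying on the table, 145 mm long, 10 mm thick; a bystander. Origin: underside, middle of the length.
- spoon: Spoon lying on the table, about 180 mm long; a bystander. Origin: underside, middle of the length.
Mind the look-alikes: they are no part of the job. Leave any green or purple look-alike of the stand_a alone.

How it is judged:
By the outcome, as a careful person would: the job done as asked, in the order asked, and still so for the second after the job is handed in, with the robot touching nothing.
It also fails if it takes over 70 s, if anything falls off the work surface, if the arm or the gripper's body presses on something with over 40 N, if the wrist force passes 120 N, or if a joint passes its speed limit or range.

## Working session

There is one attempt and no reset: what is moved stays moved. The work goes in short steps, Python scripts to look and compute and a tool call to move; the robot and the scene stay as the last step left them, time stands still between calls to the robot, and variables do not carry over. Pictures are saved under pics/ and viewed, at most 10 in all, crops included, and the job is handed in when it is done.

Besides the shell and the picture viewer there is one more tool, called after ">>>" by a JSON object that holds its "name" and its "arguments", one argument or row to a line. drive_tool: Moves the arm, as the interface text tells. Its arguments: {"type":"object","properties":{"steps":{"type":"array"},"grip_force":{"type":"number"}},"required":["steps"]}

```bash
mkdir -p pics
python3 - <<'E'
from cell import observe,get_image,arm
import cv2,numpy as np
print(arm.tcp_to_grasp, observe())
for n in("scene","side","wrist"):
    d=get_image(n); cv2.imwrite(f"pics/{n}0.png",d["image"][:,:,::-1]); print(n,{k:v for k,v in d.items() if k!="image"})
E
```

```text
0.0188 {'clock': 0.0, 'joints': array([-0.10258325,  0.43521977,  0.02500911,  1.57411194, -0.01159515,
        1.13397423, -0.0751115 ]), 'dq': array([ 0.00038094,  0.00066229, -0.00085987,  0.0006619 , -0.00012907,
        0.0009485 ,  0.00016843]), 'joint_efforts': array([ 3.89017032e-04, -6.67853522e+01,  9.84863900e-01, -3.14464223e+01,
       -6.05165795e-02,  4.27553023e-02,  1.12382318e-04]), 'position': array([ 6.24489291e-01, -9.06772787e-05,  2.25941643e-01]), 'ee_rot': array([-2.22088524e+00, -2.22059891e+00,  1.91193160e-03]), 'force': array([ 0.61517116, -0.7086724 ,  0.68310123]), 'ft_torque': array([ 0.03206899,  0.02885485, -0.03045647]), 'gripper_force': 0.0, 'width': 0.9965111459122662}
scene {'vfov': 56.72975273049154, 'cx': 315.8330844448925, 'cy': 238.55401149831857, 'xyz': array([1.5109933 , 0.05223055, 0.85682859]), 'attitude': array([-1.59125939, -1.76724395,  0.86564476])}
side {'vfov': 43.12407707053465, 'cx': 324.1792770884608, 'cy': 231.32768177921372, 'xyz': array([0.42783467, 1.21567716, 0.85810315]), 'attitude': array([-0.06280222,  2.72133581, -1.50786627])}
wrist {'vfov': 61.05809492932486, 'cx': 316.1203282413558, 'cy': 242.0932759825955, 'xyz': array([0.62470574, 0.07284946, 0.38360482]), 'attitude': array([ 2.87127125e+00,  3.02090565e-04, -2.79787677e-03])}
```

View pics/scene0.png

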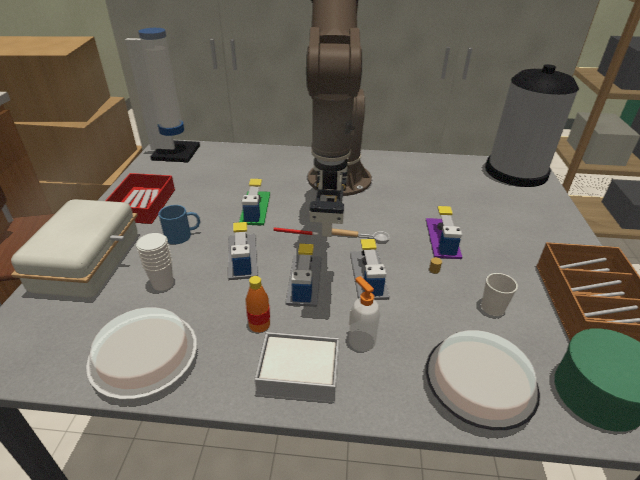

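View pics/side0.png

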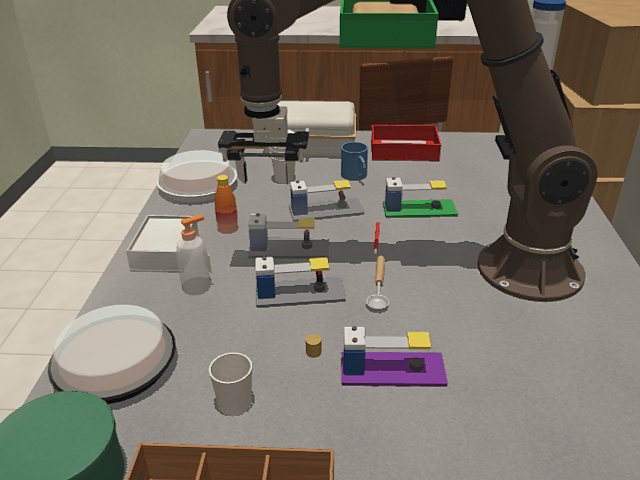

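The scene view shows three grey stands, with pads at about (240,229), (306,250) and (368,245), and the brass weight at (435,266). The green and purple stands are look-alikes. In the side view the grey stands' pads are at (342,185), (306,224) and (319,265), and the weight is at (314,345).

```bash
cat > h.py <<'E'
import cv2,numpy as np
from scipy.spatial.transform import Rotation as R
from cell import observe,get_image,arm
def ray(d,u,v):
    f=240/np.tan(np.radians(d["vfov"])/2)
    r=R.from_rotvec(d["attitude"]).as_matrix()@np.array([(u-d["cx"])/f,(v-d["cy"])/f,1.])
    return np.array(d["xyz"]),r
def on(d,u,v,z):
    o,r=ray(d,u,v); return o+r*(z-o[2])/r[2]
def blobs(d,lo,hi,amin):
    h=cv2.cvtColor(d["image"],cv2.COLOR_RGB2HSV); m=cv2.inRange(h,np.array(lo),np.array(hi))
    cs,_=cv2.findContours(m,cv2.RETR_EXTERNAL,cv2.CHAIN_APPROX_NONE)
    return [c[:,0] for c in cs if cv2.contourArea(c)>amin]
Y=((22,140,90),(32,255,255)); B=((12,110,40),(21,255,220))
E
python3 - <<'E'
from h import *
for n in("scene","side","wrist"):
    d=get_image(n)
    for nm,c,z in(("yel",Y,.082),("brass",B,.018)):
        for b in blobs(d,*c,25):
            M=cv2.moments(b.reshape(-1,1,2)); u,v=M["m10"]/M["m00"],M["m01"]/M["m00"]
            w=np.array([on(d,*p,z) for p in b])
            print(n,nm,M["m00"],round(u),round(v),on(d,u,v,z).round(3),np.ptp(w,0)[:2].round(3))
    bl=blobs(d,(100,110,30),(118,255,160),60)
    for b in bl: print(n,"blue",b.mean(0).round(),on(d,*b.mean(0),.05).round(3))
E
```

```text
scene yel 108.0 255 282 [ 0.698 -0.178  0.082] [0.045 0.032]
scene yel 123.5 306 249 [ 0.549 -0.066  0.082] [0.047 0.04 ]
scene yel 121.0 368 244 [0.506 0.108 0.082] [0.049 0.04 ]
scene yel 100.0 240 227 [ 0.467 -0.272  0.082] [0.049 0.044]
scene yel 88.5 444 210 [0.306 0.346 0.082] [0.049 0.039]
scene yel 59.0 255 182 [ 0.203 -0.282  0.082] [0.044 0.038]
scene brass 89.0 260 328 [ 0.79  -0.15   0.018] [0.041 0.049]
scene brass 448.5 257 300 [ 0.7   -0.177  0.018] [0.107 0.063]
scene brass 234.5 365 292 [0.635 0.107 0.018] [0.111 0.047]
scene brass 129.5 435 265 [0.501 0.306 0.018] [0.069 0.039]
scene brass 6974.0 590 286 [0.544 0.723 0.018] [0.392 0.28 ]
scene brass 508.0 32 281 [ 0.695 -0.802  0.018] [0.284 0.251]
scene brass 53.5 343 233 [0.379 0.034 0.018] [0.024 0.077]
scene brass 99.0 3 223 [ 0.445 -1.063  0.018] [0.131 0.091]
scene brass 1204.5 114 167 [ 0.043 -0.882  0.018] [0.577 0.158]
scene brass 12620.0 42 109 [-0.488 -1.507  0.018] [2.304 1.625]
scene brass 1529.5 603 92 [-1.098  1.407  0.018] [4.281 2.193]
scene blue [302. 292.] [ 0.688 -0.06   0.05 ]
scene blue [375. 2
[... 873 characters left out ...]
62.5 221 86 [ 0.996 -1.271  0.018] [0.47  1.141]
side brass 12751.0 602 85 [-0.608 -1.327  0.018] [1.161 2.864]
side blue [354. 361.] [0.42  0.381 0.05 ]
side blue [265. 286.] [0.615 0.157 0.05 ]
side blue [549.   4.] [-0.759 -2.775  0.05 ]
wrist yel 1519.0 224 303 [ 0.55  -0.062  0.082] [0.032 0.039]
wrist yel 3580.5 139 74 [0.502 0.11  0.082] [0.046 0.044]
wrist brass 3024.0 493 404 [ 0.81  -0.205  0.018] [0.36  0.017]
wrist brass 1426.0 546 346 [ 0.855 -0.137  0.018] [0.047 0.081]
wrist brass 1423.0 86 346 [ 0.393 -0.137  0.018] [0.047 0.081]
wrist brass 2628.0 28 176 [0.367 0.033 0.018] [0.028 0.099]
wrist blue [357. 263.] [ 0.66  -0.038  0.05 ]
wrist blue [316.  88.] [0.624 0.103 0.05 ]
```

View pics/wrist0.png

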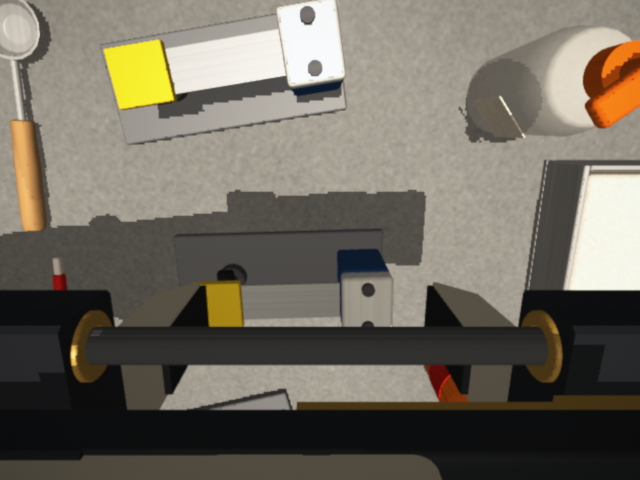

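The wrist view shows pad c's top fully, at about (139,74), and pad b's partly hidden by the fingers at (224,303). The estimates agree to about 3 mm. I'll go above pad b with the fingers shut and look again from there.

>>> {"name": "drive_tool", "arguments": {
  "steps": [
    [1, -20, -16, 0, 0],
    [1, -20, -16, 0, 0],
    [1, -20, -16, 0, 0],
    [1, -18, -16, 0, 0],
    [1, 0, 0, -20, 0],
    [1, 0, 0, -20, 0],
    [1, 0, 0, -20, 0],
    [1, 0, 0, 0, 0],
    [1, 0, 0, 0, 0],
    [1, 0, 0, 0, 0]
  ],
  "grip_force": 10
}}

```text
clock: 1.13
position: [0.5477, -0.064, 0.1677]
ee_rot: [2.221, 2.221, 0.001]
force: [0.9, -0.2, 0.0]
width: 0.325
gripper_force: 0.0
```

Run:
```python
from h import *
d=get_image("wrist"); cv2.imwrite("pics/w1.png",d["image"][:,:,::-1])
s=observe(); print(s["position"],s["force"],s["width"])
for b in blobs(d,*Y,100):
    w=np.array([on(d,*p,.082) for p in b]); print(b.min(0),b.max(0),w.min(0).round(4),w.max(0).round(4))
d=get_image("side")
for n,p in(("cup base",(233,405)),("sanit base",(194,283))): print(n,on(d,*p,0))
```

```text
[ 0.547901   -0.0639921   0.16799119] [ 0.75147735 -0.11352325  0.02455761] 0.2819947582346286
[276 218] [341 282] [ 0.5229 -0.0849  0.082 ] [ 0.5633 -0.0432  0.082 ]
cup base [0.63868618 0.45071165 0.        ]
sanit base [ 7.96191350e-01  8.59054292e-02 -1.11022302e-16]
```

View pics/w1.png

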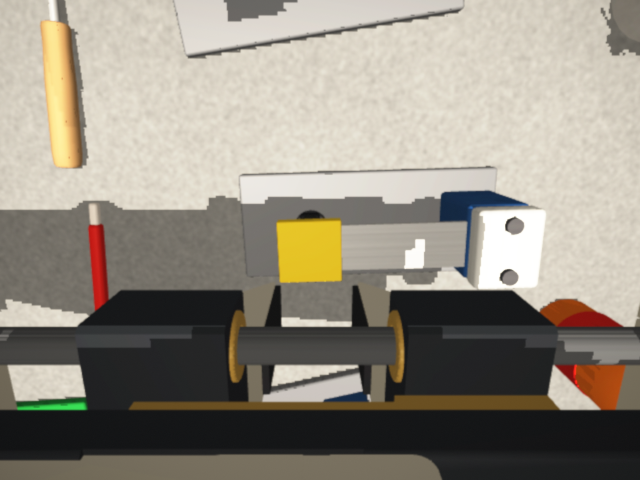

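The wrist view shows pad b whole, at pixels (276–341, 218–282). Its centre is (0.543, −0.064), and its size of 40 x 42 mm fits. I'll shift −5 mm in x and come down to just above it.

>>> {"name": "drive_tool", "arguments": {
  "steps": [
    [1, -5, 0, -20, 0],
    [1, 0, 0, -20, 0],
    [1, 0, 0, -20, 0],
    [1, 0, 0, -15, 0],
    [1, 0, 0, 0, 0],
    [1, 0, 0, 0, 0],
    [1, 0, 0, 0, 0]
  ]
}}

```text
clock: 1.82
position: [0.543, -0.0641, 0.0931]
ee_rot: [2.22, 2.22, 0.002]
force: [0.2, -0.0, -0.1]
width: 0.004
gripper_force: 0.0
```

>>> {"name": "drive_tool", "arguments": {
  "steps": [
    [1, 0, 0, -3, 0],
    [1, 0, 0, -3, 0],
    [1, 0, 0, -3, 0],
    [1, 0, 0, -3, 0],
    [1, 0, 0, -3, 0],
    [1, 0, 0, -3, 0],
    [1, 0, 0, 0, 0],
    [1, 0, 0, 0, 0],
    [1, 0, 0, 0, 0]
  ]
}}

```text
clock: 2.57
position: [0.542, -0.0641, 0.0738]
ee_rot: [2.222, 2.221, -0.0]
force: [-0.8, -0.4, 2.4]
width: 0.007
gripper_force: 1.2
```

>>> {"name": "drive_tool", "arguments": {
  "steps": [
    [1, 0, 0, -2, 0],
    [1, 0, 0, -1, 0],
    [1, 0, 0, 0, 0],
    [1, 0, 0, 0, 0]
  ]
}}

```text
clock: 2.9
position: [0.542, -0.064, 0.0707]
ee_rot: [2.222, 2.221, 0.0]
force: [-0.4, 0.3, 3.0]
width: 0.004
gripper_force: 1.6
```

>>> {"name": "drive_tool", "arguments": {
  "steps": [
    [1, 0, 0, -1, 0],
    [1, 0, 0, 0, 0],
    [1, 0, 0, 0, 0]
  ]
}}

```text
clock: 3.15
position: [0.5421, -0.064, 0.0698]
ee_rot: [2.221, 2.221, 0.0]
force: [1.2, -0.6, 2.7]
width: 0.005
gripper_force: 1.7
```

>>> {"name": "drive_tool", "arguments": {
  "steps": [
    [1, 0, 0, -1, 0],
    [1, 0, 0, 0, 0],
    [1, 0, 0, 0, 0]
  ]
}}

```text
clock: 3.4
position: [0.5421, -0.064, 0.0687]
ee_rot: [2.222, 2.221, 0.0]
force: [-1.0, 0.7, 3.5]
width: 0.004
gripper_force: 1.8
```

>>> {"name": "drive_tool", "arguments": {
  "steps": [
    [1, 0, 0, -1, 0],
    [1, 0, 0, 0, 0],
    [1, 0, 0, 0, 0]
  ]
}}

```text
clock: 3.65
position: [0.5422, -0.064, 0.0678]
ee_rot: [2.221, 2.221, 0.0]
force: [-0.3, 0.3, 4.2]
width: 0.006
gripper_force: 2.0
```

>>> {"name": "drive_tool", "arguments": {
  "steps": [
    [1, 0, 0, -1, 0],
    [1, 0, 0, 0, 0],
    [1, 0, 0, 0, 0]
  ]
}}

```text
clock: 3.9
position: [0.5422, -0.064, 0.0668]
ee_rot: [2.221, 2.221, 0.0]
force: [-0.0, 1.1, 4.3]
width: 0.001
gripper_force: 2.1
```

>>> {"name": "drive_tool", "arguments": {
  "steps": [
    [1, 0, 0, -1, 0],
    [1, 0, 0, 0, 0],
    [1, 0, 0, 0, 0]
  ]
}}

```text
clock: 4.15
position: [0.5423, -0.064, 0.0658]
ee_rot: [2.221, 2.221, 0.0]
force: [1.6, -0.9, 3.7]
width: 0.007
gripper_force: 2.2
```

>>> {"name": "drive_tool", "arguments": {
  "steps": [
    [1, 0, 0, -1, 0],
    [1, 0, 0, 0, 0],
    [1, 0, 0, 0, 0]
  ]
}}

```text
clock: 4.4
position: [0.5423, -0.064, 0.0648]
ee_rot: [2.221, 2.221, 0.001]
force: [2.1, 0.2, 5.7]
width: 0.004
gripper_force: 2.3
```

>>> {"name": "drive_tool", "arguments": {
  "steps": [
    [1, 0, 0, -1, 0],
    [1, 0, 0, 0, 0],
    [1, 0, 0, 0, 0]
  ]
}}

```text
clock: 4.65
position: [0.5424, -0.064, 0.0639]
ee_rot: [2.221, 2.221, 0.001]
force: [0.6, -0.3, 4.9]
width: 0.005
gripper_force: 2.4
```

>>> {"name": "drive_tool", "arguments": {
  "steps": [
    [1, 0, 0, -1, 0],
    [1, 0, 0, 0, 0],
    [1, 0, 0, 0, 0]
  ]
}}

```text
clock: 4.9
position: [0.5425, -0.064, 0.0631]
ee_rot: [2.221, 2.221, 0.001]
force: [1.0, 0.0, 6.8]
width: 0.006
gripper_force: 3.5
```

>>> {"name": "drive_tool", "arguments": {
  "steps": [
    [1, 0, 0, -1, 0],
    [1, 0, 0, 0, 0],
    [1, 0, 0, 0, 0]
  ]
}}

```text
clock: 5.15
position: [0.5426, -0.064, 0.0624]
ee_rot: [2.221, 2.221, 0.001]
force: [0.0, -0.2, 10.7]
width: 0.006
gripper_force: 5.2
```

Finger b landed at about 18.5 mm with about 5 N, so roughly 2.7 N/cm, and at 10.7 N it sits on its stop. I'll lift off and go to c.

>>> {"name": "drive_tool", "arguments": {
  "steps": [
    [1, 0, 0, -0.2, 0],
    [1, 0, 0, 10, 0],
    [1, 0, 0, 20, 0],
    [1, 0, 0, 30, 0],
    [1, 0, 0, 40, 0],
    [1, -8, 34, 0, 0],
    [1, -8, 35, 0, 0],
    [1, -8, 35, 0, 0],
    [1, -8, 35, 0, 0],
    [1, -8, 35, 0, 0],
    [1, 0, 0, 0, 0],
    [1, 0, 0, 0, 0],
    [1, 0, 0, 0, 0]
  ]
}}

```text
clock: 6.23
position: [0.5015, 0.1094, 0.1613]
ee_rot: [-2.221, -2.222, 0.002]
force: [0.1, -0.9, 0.5]
width: 0.005
gripper_force: 0.0
```

```bash
cat > pad.py <<'E'
from h import *
d=get_image("wrist"); s=observe(); print(s["clock"],s["position"],s["ee_rot"],s["force"])
for b in blobs(d,*Y,100):
    w=np.array([on(d,*p,.082)[:2]*1000 for p in b],np.float32); r=cv2.minAreaRect(w); print(b.min(0),b.max(0),r)
E
python3 pad.py
```

```text
6.2833 [0.50181851 0.10861143 0.16135972] [ 2.22291383e+00  2.21979607e+00 -1.98507855e-03] [-0.29954616 -0.63170583  0.83811254]
[279 215] [352 287] ((501.03436279296875, 110.28085327148438), (39.78126525878906, 41.37729263305664), 9.15030574798584)
```

>>> {"name": "drive_tool", "arguments": {
  "steps": [
    [1, -0.5, 1, -20, 0],
    [1, 0, 0, -20, 0],
    [1, 0, 0, -20, 0],
    [1, 0, 0, -12, 0],
    [1, 0, 0, -5, 0],
    [1, 0, 0, -3, 0],
    [1, 0, 0, -3, 0],
    [1, 0, 0, -3, 0],
    [1, 0, 0, -2, 0],
    [1, 0, 0, 0, 0],
    [1, 0, 0, 0, 0],
    [1, 0, 0, 0, 0]
  ]
}}

```text
clock: 7.28
position: [0.5019, 0.1107, 0.074]
ee_rot: [2.221, 2.22, 0.001]
force: [-0.6, -3.5, 3.9]
width: 0.005
gripper_force: 2.0
```

>>> {"name": "drive_tool", "arguments": {
  "steps": [
    [1, 0, 0, -2, 0],
    [1, 0, 0, -1, 0],
    [1, 0, 0, 0, 0],
    [1, 0, 0, 0, 0]
  ]
}}

```text
clock: 7.62
position: [0.502, 0.1108, 0.0708]
ee_rot: [2.221, 2.221, 0.001]
force: [0.8, -3.3, 4.9]
width: 0.008
gripper_force: 2.8
```

>>> {"name": "drive_tool", "arguments": {
  "steps": [
    [1, 0, 0, -1, 0],
    [1, 0, 0, 0, 0],
    [1, 0, 0, 0, 0]
  ]
}}

```text
clock: 7.87
position: [0.502, 0.1108, 0.0698]
ee_rot: [2.221, 2.221, 0.001]
force: [0.8, -2.9, 6.6]
width: 0.005
gripper_force: 3.0
```

>>> {"name": "drive_tool", "arguments": {
  "steps": [
    [1, 0, 0, -1, 0],
    [1, 0, 0, 0, 0],
    [1, 0, 0, 0, 0]
  ]
}}

```text
clock: 8.12
position: [0.502, 0.1108, 0.0689]
ee_rot: [2.221, 2.221, 0.001]
force: [0.0, -3.0, 6.7]
width: -0.001
gripper_force: 3.3
```

>>> {"name": "drive_tool", "arguments": {
  "steps": [
    [1, 0, 0, -1, 0],
    [1, 0, 0, 0, 0],
    [1, 0, 0, 0, 0]
  ]
}}

```text
clock: 8.37
position: [0.5021, 0.1108, 0.0679]
ee_rot: [2.221, 2.22, 0.001]
force: [-1.0, -3.6, 7.9]
width: 0.007
gripper_force: 3.5
```

>>> {"name": "drive_tool", "arguments": {
  "steps": [
    [1, 0, 0, -1, 0],
    [1, 0, 0, 0, 0],
    [1, 0, 0, 0, 0]
  ]
}}

```text
clock: 8.62
position: [0.5021, 0.1108, 0.0671]
ee_rot: [2.221, 2.22, 0.001]
force: [-1.4, -4.0, 9.8]
width: 0.008
gripper_force: 5.1
```

>>> {"name": "drive_tool", "arguments": {
  "steps": [
    [1, 0, 0, -1, 0],
    [1, 0, 0, 0, 0],
    [1, 0, 0, 0, 0]
  ]
}}

```text
clock: 8.87
position: [0.5022, 0.1108, 0.0664]
ee_rot: [2.221, 2.22, 0.002]
force: [-1.6, -4.1, 13.9]
width: 0.005
gripper_force: 7.0
```

Finger c landed at about 14.6 mm with about 7.5 N, so roughly 5 N/cm, which is firm. Next is a.

>>> {"name": "drive_tool", "arguments": {
  "steps": [
    [1, 0, 0, 10, 0],
    [1, 0, 0, 20, 0],
    [1, 0, 0, 30, 0],
    [1, 0, 0, 35, 0],
    [1, -4, -38, 0, 0],
    [1, -4, -38, 0, 0],
    [1, -4, -38, 0, 0],
    [1, -4, -38, 0, 0],
    [1, -4, -38, 0, 0],
    [1, -4, -38, 0, 0],
    [1, -4, -38, 0, 0],
    [1, -4, -38, 0, 0],
    [1, -4, -38, 0, 0],
    [1, -3, -38, 0, 0],
    [1, 0, 0, 0, 0],
    [1, 0, 0, 0, 0],
    [1, 0, 0, 0, 0]
  ]
}}

```text
clock: 10.28
position: [0.4628, -0.268, 0.1602]
ee_rot: [-2.221, -2.221, -0.001]
force: [0.1, 1.5, -0.6]
width: 0.006
gripper_force: 0.0
```

```bash
python3 pad.py
```

```text
10.3333 [ 0.46296792 -0.26732887  0.16026918] [-2.21886068e+00 -2.22282675e+00 -1.26833236e-03] [0.18748386 0.76488109 0.11254851]
[273 222] [351 291] ((460.10205078125, -271.7194519042969), (39.82316970825195, 41.311134338378906), 14.21191120147705)
```

>>> {"name": "drive_tool", "arguments": {
  "steps": [
    [1, -3, -3, -20, 0],
    [1, 0, 0, -20, 0],
    [1, 0, 0, -20, 0],
    [1, 0, 0, -12, 0],
    [1, 0, 0, -4, 0],
    [1, 0, 0, -3, 0],
    [1, 0, 0, -3, 0],
    [1, 0, 0, -3, 0],
    [1, 0, 0, -2, 0],
    [1, 0, 0, 0, 0],
    [1, 0, 0, 0, 0],
    [1, 0, 0, 0, 0]
  ]
}}

```text
clock: 11.33
position: [0.4601, -0.2719, 0.074]
ee_rot: [2.221, 2.221, 0.001]
force: [0.6, 2.1, 4.2]
width: 0.005
gripper_force: 2.0
```

>>> {"name": "drive_tool", "arguments": {
  "steps": [
    [1, 0, 0, -2, 0],
    [1, 0, 0, -1, 0],
    [1, 0, 0, 0, 0],
    [1, 0, 0, 0, 0]
  ]
}}

```text
clock: 11.67
position: [0.4601, -0.2721, 0.0708]
ee_rot: [2.221, 2.221, 0.001]
force: [1.6, 2.6, 6.1]
width: 0.008
gripper_force: 2.7
```

>>> {"name": "drive_tool", "arguments": {
  "steps": [
    [1, 0, 0, -1, 0],
    [1, 0, 0, 0, 0],
    [1, 0, 0, 0, 0]
  ]
}}

```text
clock: 11.92
position: [0.4601, -0.2721, 0.0698]
ee_rot: [2.221, 2.221, 0.001]
force: [1.3, 3.0, 5.9]
width: 0.003
gripper_force: 2.9
```

Finger a is firm too. I'll carry on down to its stop.

>>> {"name": "drive_tool", "arguments": {
  "steps": [
    [1, 0, 0, -1, 0],
    [1, 0, 0, 0, 0],
    [1, 0, 0, 0, 0]
  ]
}}

```text
clock: 12.17
position: [0.4602, -0.2721, 0.0688]
ee_rot: [2.221, 2.221, 0.001]
force: [1.2, 3.2, 6.3]
width: 0.002
gripper_force: 3.1
```

>>> {"name": "drive_tool", "arguments": {
  "steps": [
    [1, 0, 0, -1, 0],
    [1, 0, 0, 0, 0],
    [1, 0, 0, 0, 0]
  ]
}}

```text
clock: 12.42
position: [0.4602, -0.2721, 0.0679]
ee_rot: [2.221, 2.221, 0.001]
force: [0.9, 3.1, 7.3]
width: 0.008
gripper_force: 3.4
```

>>> {"name": "drive_tool", "arguments": {
  "steps": [
    [1, 0, 0, -1, 0],
    [1, 0, 0, 0, 0],
    [1, 0, 0, 0, 0]
  ]
}}

```text
clock: 12.67
position: [0.4602, -0.2721, 0.0669]
ee_rot: [2.221, 2.221, 0.001]
force: [2.0, 2.4, 7.3]
width: 0.003
gripper_force: 3.6
```

>>> {"name": "drive_tool", "arguments": {
  "steps": [
    [1, 0, 0, -1, 0],
    [1, 0, 0, 0, 0],
    [1, 0, 0, 0, 0]
  ]
}}

```text
clock: 12.92
position: [0.4603, -0.2721, 0.0661]
ee_rot: [2.221, 2.221, 0.001]
force: [1.3, 3.6, 9.0]
width: 0.006
gripper_force: 4.5
```

>>> {"name": "drive_tool", "arguments": {
  "steps": [
    [1, 0, 0, -1, 0],
    [1, 0, 0, 0, 0],
    [1, 0, 0, 0, 0]
  ]
}}

```text
clock: 13.17
position: [0.4604, -0.2721, 0.0653]
ee_rot: [2.22, 2.22, 0.002]
force: [0.3, 3.7, 13.3]
width: 0.004
gripper_force: 6.2
```

Finger a landed at about 15.6 mm with about 7.7 N, so roughly 4.9 N/cm. That makes b the soft one. Now to the weight.

>>> {"name": "drive_tool", "arguments": {
  "steps": [
    [1, 0, 0, 10, 0],
    [1, 0, 0, 20, 0],
    [1, 0, 0, 30, 0],
    [1, 0, 0, 40, 0],
    [1, 2, 38, 0, 0],
    [1, 3, 39, 0, 0],
    [1, 3, 39, 0, 0],
    [1, 3, 39, 0, 0],
    [1, 3, 39, 0, 0],
    [1, 3, 39, 0, 0],
    [1, 3, 39, 0, 0],
    [1, 3, 39, 0, 0],
    [1, 3, 39, 0, 0],
    [1, 3, 39, 0, 0],
    [1, 3, 39, 0, 0],
    [1, 3, 39, 0, 0],
    [1, 3, 39, 0, 0],
    [0, 3, 39, 0, 0],
    [0, 0, 32, 0, 0],
    [0, 0, 0, 0, 0]
  ]
}}

```text
clock: 14.83
position: [0.499, 0.3127, 0.164]
ee_rot: [-2.211, -2.228, -0.004]
force: [-0.5, 0.4, 0.2]
width: 0.173
gripper_force: 0.0
```

>>> {"name": "drive_tool", "arguments": {
  "steps": [
    [0, 0, 0, 0, 0],
    [0, 0, 0, 0, 0],
    [0, 0, 0, 0, 0],
    [0, 0, 0, 0, 0]
  ]
}}

```text
clock: 15.17
position: [0.501, 0.3031, 0.1645]
ee_rot: [2.224, 2.218, -0.001]
force: [0.6, -0.4, -0.8]
width: 0.467
gripper_force: 0.0
```

Run:
```python
from h import *
s=observe(); print(s["position"],s["ee_rot"],s["joints"].round(2))
d=get_image("wrist"); cv2.imwrite("pics/w2.png",d["image"][:,:,::-1])
for b in blobs(d,*B,100):
    w=np.array([on(d,*p,.036)[:2]*1000 for p in b],np.float32); print(b.min(0),b.max(0),cv2.minEnclosingCircle(w))
```

```text
[0.50102771 0.30307671 0.16449875] [ 2.22374093e+00  2.21806078e+00 -8.09141970e-04] [-0.58  0.43 -0.08  1.74  0.04  0.97 -0.68]
[163 395] [593 409] ((551.359130859375, 153.92001342773438), 176.98902893066406)
[415 310] [437 382] ((587.0477294921875, 210.9458770751953), 32.36157989501953)
[195 310] [217 382] ((413.937255859375, 211.33660888671875), 32.37281799316406)
[296 198] [339 247] ((501.8504333496094, 310.9255065917969), 18.29947280883789)
```

View pics/w2.png

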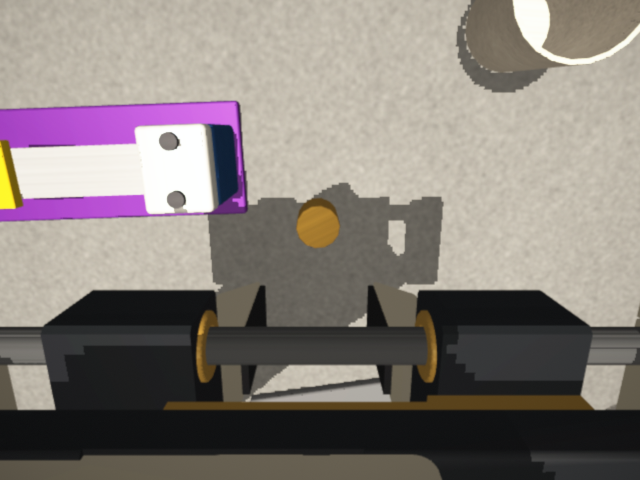

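The wrist view shows the brass weight at about (318,225), with the purple stand's post up and left of it at (180,165) and the paper cup at the top right. I'll work out the centre of its top disc and the clearance to the post and cup.

Run:
```python
from h import *
d=get_image("wrist")
print("w",on(d,317.5,225.5,.036),on(d,339,225.5,.036)-on(d,296,225.5,.036))
for p in((214,124),(214,212),(136,212)):print("post",on(d,*p,.094))
print("plate",on(d,246,212,.01),on(d,241,102,.01)); print("cup",on(d,500,85,0),on(d,580,60,.09))
```

```text
w [0.50180212 0.3093661  0.036     ] [ 3.10267810e-02 -6.72240632e-05  0.00000000e+00]
post [0.44598861 0.37915636 0.094     ]
post [0.44264652 0.33097456 0.094     ]
post [0.39816899 0.33107136 0.094     ]
plate [0.44611243 0.3142051  0.01      ] [0.4464067  0.39548792 0.01      ]
cup [0.63744218 0.40761471 0.        ] [0.63998759 0.41113401 0.09      ]
```

>>> {"name": "drive_tool", "arguments": {
  "steps": [
    [0, 1, 5, 0, 0.117],
    [0, 0, 0, 0, 0.117],
    [0, 0, 0, 0, 0.117],
    [0, 0, 0, 0, 0.117],
    [0, 0, 0, 0, 0.117],
    [0, 0, 0, 0, 0.117],
    [0, 0, 0, 0, 0.117],
    [0, 0, 0, 0, 0.117],
    [0, 0, 0, 0, 0.117],
    [0, 0, 0, -30, 0],
    [0, 0, 0, -30, 0],
    [0, 0, 0, -30, 0],
    [0, 0, 0, 0, 0],
    [0, 0, 0, 0, 0]
  ]
}}

```text
clock: 16.43
position: [0.5008, 0.3088, 0.0738]
ee_rot: [-0.805, -3.035, 0.004]
force: [-0.2, 0.2, 1.4]
width: 0.997
gripper_force: 0.0
```

Run:
```python
from h import *
s=observe(); print(s["position"],R.from_rotvec(s["ee_rot"]).as_matrix().round(2),s["joints"].round(2),s["width"])
d=get_image("wrist"); cv2.imwrite("pics/w3.png",d["image"][:,:,::-1])
```

```text
[0.50082971 0.30882392 0.0738334 ] [[-0.87  0.5  -0.  ]
 [ 0.5   0.87 -0.  ]
 [ 0.   -0.   -1.  ]] [-0.43  0.57 -0.31  1.8   0.23  0.81  0.21] 0.9968302092476903
```

View pics/w3.png

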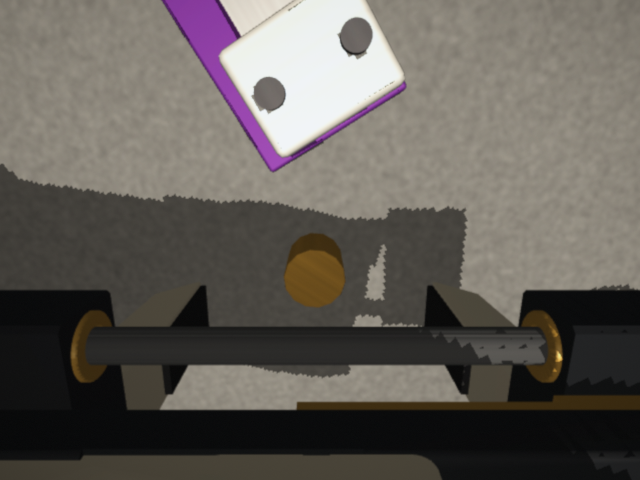

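The weight sits centrally between the open fingers, its top disc at (315,277), and the purple post's corner at about (275,170) is clear. I'll check the point along the pads, then descend.

Run:
```python
from h import *
d=get_image("wrist"); print(on(d,315,277,.036),on(d,345,277,.036)-on(d,285,277,.036),observe()["position"])
```

```text
[0.50261849 0.30978939 0.036     ] [0.01528693 0.02681114 0.        ] [0.50247146 0.31047454 0.07628148]
```

>>> {"name": "drive_tool", "arguments": {
  "steps": [
    [0, 0, 0, -20, 0],
    [0, 0, 0, -20, 0],
    [0, 0, 0, -15, 0],
    [0, 0, 0, -9, 0],
    [0, 0, 0, 0, 0],
    [0, 0, 0, 0, 0],
    [0.7, 0, 0, 0, 0],
    [0.8, 0, 0, 0, 0],
    [1, 0, 0, 0, 0],
    [1, 0, 0, 0, 0],
    [1, 0, 0, 0, 0],
    [1, 0, 0, 0, 0],
    [1, 0, 0, 0, 0],
    [1, 0, 0, 0, 0],
    [1, 0, 0, 0, 0]
  ],
  "grip_force": 15
}}

```text
clock: 17.78
position: [0.5015, 0.3099, 0.0105]
ee_rot: [-0.804, -3.037, 0.0]
force: [-0.2, -0.1, 0.8]
width: 0.399
gripper_force: 1.2
```

>>> {"name": "drive_tool", "arguments": {
  "steps": [
    [1, 0, 0, 0, 0],
    [1, 0, 0, 0, 0],
    [1, 0, 0, 0, 0],
    [1, 0, 0, 0, 0]
  ]
}}

```text
clock: 18.12
position: [0.5013, 0.3096, 0.0105]
ee_rot: [-0.804, -3.037, 0.001]
force: [-1.9, -1.5, 1.5]
width: 0.346
gripper_force: 15.0
```

>>> {"name": "drive_tool", "arguments": {
  "steps": [
    [1, 0, 0, 20, 0],
    [1, 0, 0, 30, 0],
    [1, 0, 0, 30, 0],
    [1, 0, 0, 30, 0],
    [1, 0, 0, 30, 0],
    [1, 0, 0, 0, 0],
    [1, 0, 0, 0, 0]
  ]
}}

```text
clock: 18.7
position: [0.5024, 0.3108, 0.152]
ee_rot: [0.804, 3.034, 0.005]
force: [-0.0, -0.7, -2.7]
width: 0.344
gripper_force: 15.0
```

>>> {"name": "drive_tool", "arguments": {
  "steps": [
    [1, 4, -35, 0, 0],
    [1, 4, -38, 0, 0],
    [1, 4, -38, 0, 0],
    [1, 4, -38, 0, 0],
    [1, 4, -38, 0, 0],
    [1, 4, -38, 0, 0],
    [1, 4, -38, 0, 0],
    [1, 4, -38, 0, 0],
    [1, 4, -38, 0, 0],
    [1, 4, -35, 0, 0],
    [1, 0, 0, 0, 0],
    [1, 0, 0, 0, 0],
    [1, 0, 0, 0, 0],
    [1, 0, 0, 0, 0]
  ]
}}

```text
clock: 19.87
position: [0.5409, -0.0625, 0.1496]
ee_rot: [-0.801, -3.036, -0.001]
force: [-0.7, 0.5, -2.5]
width: 0.347
gripper_force: 15.0
```

Run:
```python
from h import *
s=observe(); print(s["position"],s["force"])
d=get_image("wrist"); cv2.imwrite("pics/w4.png",d["image"][:,:,::-1])
for b in blobs(d,*Y,100):
    w=np.array([on(d,*p,.082)[:2]*1000 for p in b],np.float32); print(b.min(0),b.max(0),cv2.minAreaRect(w))
```

```text
[ 0.54093281 -0.06246108  0.14960427] [-0.66702527  0.54827208 -2.53432922]
[267 217] [358 283] ((542.1932983398438, -64.62612915039062), (40.96807098388672, 40.2666130065918), 1.5208104848861694)
[512   0] [624  91] ((501.0190124511719, 107.21188354492188), (40.23491287231445, 42.672122955322266), 8.956157684326172)
```

View pics/w4.png

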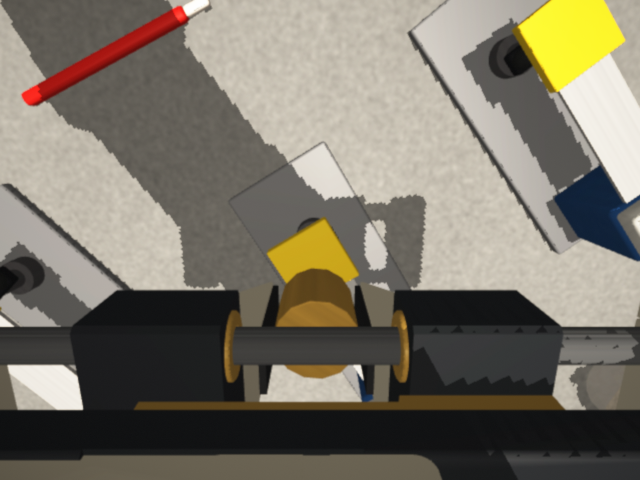

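The weight is held squarely and pad b's centre is at (0.5425, −0.0645). I'll make a 1 mm correction and lower it.

>>> {"name": "drive_tool", "arguments": {
  "steps": [
    [1, 0.5, -1, -15, 0],
    [1, 0, 0, -15, 0],
    [1, 0, 0, -15, 0],
    [1, 0, 0, -8, 0],
    [1, 0, 0, -3, 0],
    [1, 0, 0, -2, 0],
    [1, 0, 0, -2, 0],
    [1, 0, 0, -2, 0],
    [1, 0, 0, 0, 0],
    [1, 0, 0, 0, 0],
    [1, 0, 0, 0, 0]
  ]
}}

```text
clock: 20.83
position: [0.5425, -0.0649, 0.089]
ee_rot: [0.804, 3.036, 0.001]
force: [0.7, 1.0, -0.9]
width: 0.345
gripper_force: 15.0
```

>>> {"name": "drive_tool", "arguments": {
  "steps": [
    [1, 0, 0, -1, 0],
    [1, 0, 0, -1, 0],
    [1, 0, 0, 0, 0],
    [1, 0, 0, 0, 0],
    [1, 0, 0, 0, 0]
  ]
}}

```text
clock: 21.25
position: [0.5422, -0.065, 0.0866]
ee_rot: [0.804, 3.037, 0.0]
force: [0.8, 0.6, -0.9]
width: 0.347
gripper_force: 15.0
```

>>> {"name": "drive_tool", "arguments": {
  "steps": [
    [1, 0, 0, -1, 0],
    [1, 0, 0, -1, 0],
    [1, 0, 0, -1, 0],
    [1, 0, 0, 0, 0],
    [1, 0, 0, 0, 0],
    [1, 0, 0, 0, 0]
  ]
}}

```text
clock: 21.75
position: [0.5421, -0.065, 0.0836]
ee_rot: [0.804, 3.037, 0.0]
force: [0.9, -0.0, 0.9]
width: 0.345
gripper_force: 15.0
```

```bash
python3 -c "
from h import *
for i in range(6):
    get_image('wrist'); s=observe(); print(s['position'].round(4),s['force'].round(2))"
```

```text
[ 0.5422 -0.065   0.0836] [0.78 1.82 1.24]
[ 0.5421 -0.065   0.0836] [0.29 0.97 0.2 ]
[ 0.5421 -0.065   0.0836] [0.17 1.68 1.69]
[ 0.5421 -0.065   0.0836] [0.95 1.74 0.79]
[ 0.5421 -0.065   0.0836] [0.58 1.58 1.73]
[ 0.5421 -0.065   0.0836] [1.6  0.49 0.71]
```

>>> {"name": "drive_tool", "arguments": {
  "steps": [
    [1, 0, 0, 2, 0],
    [1, 0, 0, 0, 0],
    [1, 0, 0, 0, 0],
    [0.64, 0, 0, 0, 0],
    [0.62, 0, 0, 0, 0],
    [0.58, 0, 0, 0, 0],
    [0.5, 0, 0, 0, 0],
    [0.4, 0, 0, 0, 0],
    [0.3, 0, 0, 0, 0],
    [0.2, 0, 0, 0, 0],
    [0.1, 0, 0, 0, 0],
    [0.1, 0, 0, 0, 0]
  ],
  "grip_force": 5
}}

```text
clock: 23.05
position: [0.542, -0.0651, 0.0855]
ee_rot: [-0.804, -3.037, 0.0]
force: [-0.4, -0.2, -0.1]
width: 0.809
gripper_force: 0.0
```

>>> {"name": "drive_tool", "arguments": {
  "steps": [
    [0.1, 0, 0, 5, 0],
    [0.1, 0, 0, 10, 0],
    [0.1, 0, 0, 20, 0],
    [0.1, 0, 0, 30, 0],
    [0.1, 0, 0, 30, 0],
    [0.1, -20, 0, 20, 0],
    [0.1, -30, 0, 0, 0],
    [0.1, -30, 0, 0, 0],
    [0.1, 0, 0, 0, 0],
    [0.1, 0, 0, 0, 0]
  ]
}}

```text
clock: 23.88
position: [0.461, -0.0652, 0.2018]
ee_rot: [0.804, 3.036, -0.001]
force: [-0.1, 0.7, 0.7]
width: 0.893
gripper_force: 0.0
```

Run:
```python
from h import *
s=observe(); print(s["clock"],s["position"],s["force"])
W=get_image("wrist")["image"]; S=get_image("side")["image"]
a=cv2.resize(W[:,:,::-1],(480,360)); b=cv2.resize(S[150:330,230:390,::-1],(320,360),interpolation=cv2.INTER_CUBIC)
cv2.imwrite("pics/end.png",np.hstack([a,b]))
```

```text
23.8833 [ 0.46101938 -0.06519565  0.20175922] [-0.08123347  0.7110298   0.68813353]
```

View pics/end.png

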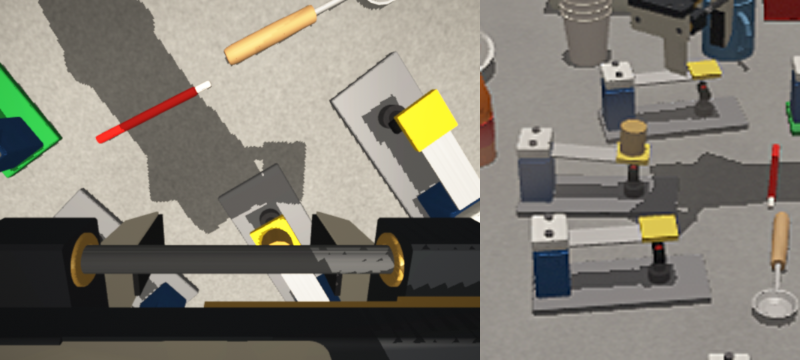

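The weight stands upright on the middle of pad b, which sags more than the others (right half of the picture, about (633,140)). I'll compare red pixels at the stops with the start picture to check the pins.

Run:
```python
from h import *
a=cv2.imread("pics/side0.png")[:,:,::-1]; d=get_image("side")
for n,(x,y) in dict(a=(342,190),b=(306,232),c=(319,275)).items():
    for im in(a,d["image"]):
        p=im[y-8:y+22,x-16:x+16].astype(int); print(n,((p[...,0]>1.7*p[...,1])&(p[...,0]>1.5*p[...,2])&(p[...,0]>50)&(abs(p[...,1]-p[...,2])<30)).sum(),end=' ')
for b in blobs(d,*B,40):
    if 280<b[:,0].mean()<330 and 195<b[:,1].mean()<235: print("\nweight",b.min(0),b.max(0),on(d,b[:,0].mean(),b[:,1].mean(),.091))
```

```text
a 9 a 5 b 11 b 5 c 16 c 11 
weight [301 210] [312 216] [ 0.54297524 -0.09538286  0.091     ]
```

```bash
python3 -c "
from cell import arm
print(arm.sign_off())"
```

```text
the job is handed in; nothing more can be done
None
```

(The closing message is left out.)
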